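# Feel out the release groove of an instrument chassis

### The arm

A 7-joint arm with a two-finger parallel gripper is mounted at the origin on the work surface. World frame = base frame: x ahead of the robot, y to its left, z up, the work surface at z = 0. Lengths are in m, angles in rad, forces in N, time in s.
With the tool pointing down it reaches from about 0.4 to 0.85 m from the base axis. Payload 10.4 kg.
Tool frame: the origin (TCP) lies between the finger pads; the fingertips stand 17 mm ahead of it and the grasp point (between the pads) lies 2 mm behind it; z points along the fingers, y is the line along which they close (so a half turn about z gives the same grasp; the last joint's range is limited). The gripper opens to 85 mm and grips with 20 to 120 N. Pads are 22 mm wide; open, the fingers measure 114 mm over their backs; the gripper's body (76 mm by 85 mm) begins 54 mm behind the grasp point. The pads swing forward as they close: fully open they stand 13 mm farther back than shut.
Start: joints at [-1.307, 0.332, -0.065, 1.46, 0.022, 1.35, -0.088], TCP at [0.177, 0.599, 0.248] pointing down, gripper open.
Joint ranges: [-2.6, 2.6], [-0.5, 2.12], [-1.47, 1.34], [0.16, 2.42], [-1.27, 4.41], [0.06, 2.06], [-2.6, 2.6]. Speed limits (rad/s): [2.22, 2.22, 2.79, 2.79, 3.14, 3.14, 3.14].

### API

Orientations are given as a unit quaternion [w, x, y, z].
In Python, from station import r, eyes gives the robot as it stands.
- The arm moves only by the tool move_arm, never from a script. Its argument "moves" is a list of rows, each a list of 3 entries, a list of its own where there are three numbers: the shift along the tool's x, y, z in mm, then the turn about the tool's z in degrees, then the finger opening in mm, from 0 to 85.4. In form: [[[dx, dy, dz], spin, gripper], ...]. A call has 1 to 5 rows; each row shifts and turns the commanded pose from where the row before left it, along the tool's axes as they then stand; what a row does not reach is not made up. A row lasts 1/10 s, in which the tool goes at most 50 mm and 8.59 degrees, less where a joint would pass 70% of its speed; a pose out of reach is approached as far as the arm can. A call with a gripper value outside its range is refused whole. The fingers move at their own pace and stop on an object; "newtons" is the grip in N (left out, the last holds). Time passes only in rows, so rows that do not move let the fingers close. It gives the time, the measured TCP pose, the force, the opening and the grip force at its end, in the units of the state.
- r.state(): the state, without advancing time (a new reading comes with each control period).
- eyes.read_camera(name): name is "side" or "top" or "wrist"; returns a dict with "color" (480x640x3 uint8, blue, green, red), "intrinsics" (3x3 intrinsics, pixels), "dist" ([k1, k2, p1, p2, k3] as OpenCV has them; the pictures are not rectified), "view" (4x4, takes a point from world to camera coordinates). Camera axes: x right, y down, z forward; pixel columns grow to the right and rows downward; lengths in m; the calibration is good to about 2 mm. A picture is of the moment at which its call begins. There is no depth.
- r.close_job(): hands the job in; it is judged then, once.
The state is a dict: "time_s": time; "q": joint angles; "joint_velocities": joint speeds; "joint_efforts": joint torques, N m; "position": TCP position; "ee_rot": TCP orientation; "contact_force": force on the tool from outside, world axes, zero at the start; "ft_torque": the same for the moment, N m; "finger_gap": finger opening in m; "grasp_force": force on a finger pad.
Only numpy, scipy, OpenCV 4.12 (cv2) and the standard library are available. Lean on these libraries where they do the work, as an engineer would, in place of code of your own. Each camera call takes 0.05 s, during which the arm holds its last target. There are 200 camera calls.

### The job

With the fingers closed, set a fingertip gently on the black rail of the opened instrument at its orange end and feel along the top of the rail, staying in touch with it, until you find the hidden groove; then press the release pad inside the groove fully down so that the green circuit board comes up. Use gentle pressure, do not touch the board itself, grip or lift nothing, leave the things lying around where they are, and finish with the hand clear.

Things in the scene. Friction and masses are not known exactly. Their poses are not given: they have to be found in the camera images.
- chassis: opened instrument, an aluminium tray fixed to the table, 200 mm in x, 360 mm in y (380 over the cooling fins), teal panel on its -x side. Origin: centre of its underside, on the table; x front to back, y along the rail to its orange end, z up. A black rail tops the front edge; nothing else on the chassis is higher than 70 mm.
- rail_mid (a point): middle of the rail's top (chassis x -85, y 0, z 95 mm), axes as the chassis. The flat-topped black rail is 30 mm wide in x and runs from y -180 to +180 mm; its last 15 mm are an orange end piece at +y, a grey one at -y, flush with it. One groove cuts across it at a different place each time, its middle between y -50 and +50 mm of this point; no other gaps.
- rail_start (a point): point on the rail's top where the feeling starts: on its centre line, 40 mm from the orange end (chassis x -85, y +140, z 95 mm), axes as the chassis. Anywhere on the rail within 60 mm of the orange end is a good start; from there to the groove the rail is plain.
- latch (a joint): travel of the release pad (a bar in the rail, bare only in the groove, its floor): 0 = up (face 12 mm below the rail's top), 0.008 m = fully down. It slides straight down against about 7 N of friction and stays where left. The groove is 44 mm long in y, open to front and back, pad and rail alike black. A closed fingertip up to 30 mm thick sinks freely in.
- board: green circuit board 140 x 280 mm lying in the tray behind the rail; origin at the centre of its underside, 15 mm behind and 24 mm above the chassis origin at the start, x and y as the chassis. The pad's gearing raises it by 1.5 mm per mm of pad travel, 12 mm in all; parts on it stand up to 14 mm. Not to be touched.
- screwdriver: loose orange screwdriver 170 mm long lying on the table in front of the instrument, about along the rail; to be left alone
- jar: loose glass jar with blue cap, 52 mm diameter, 65 mm high, standing beside one end of the instrument; origin at the centre of its underside; to be left alone
- reel: loose red wire reel, 56 mm diameter, 44 mm high, standing beside one end of the instrument; origin at the centre of its underside; to be left alone

How it is judged:
By the outcome, as a careful person would: the job done as asked, in the order asked, and still so for the second after the job is handed in, with the robot touching nothing.
It also fails if it takes over 54 s, if anything falls off the work surface, if the arm or the gripper's body presses on something with over 40 N, if the wrist force passes 120 N, or if a joint passes its speed limit or range.

## Working session

There is one attempt and no reset: what is moved stays moved. The work goes in short steps, Python scripts to look and compute and a tool call to move; the robot and the scene stay as the last step left them, time stands still between calls to the robot, and variables do not carry over. Pictures are saved under pics/ and viewed, at most 10 in all, crops included, and the job is handed in when it is done.

Besides the shell and the picture viewer there is one more tool, called after "Request:" as name(argument=value, ...), one argument or row to a line, values as JSON. move_arm: Moves the arm, as the interface text tells. Its arguments: {"type":"object","properties":{"moves":{"type":"array","items":{"type":"array"}},"newtons":{"type":"number"}},"required":["moves"]}

```bash
mkdir -p pics
python3 - <<'E'
from station import r, eyes
import cv2,numpy as np
s=r.state(); print({k:np.round(v,4) for k,v in s.items()})
for n in ("top","side"):
    c=eyes.read_camera(n); cv2.imwrite(f"pics/{n}1.png",c["color"]); print(n,c["intrinsics"],c["dist"],np.round(c["view"],4))
E
```

```text
{'time_s': np.float64(0.0), 'q': array([-1.3066,  0.3329, -0.0647,  1.461 ,  0.0216,  1.3499, -0.0885]), 'joint_velocities': array([-0.0012,  0.0011,  0.0006, -0.0005, -0.0002,  0.001 , -0.0013]), 'joint_efforts': array([ 5.00000e-04, -6.25459e+01,  4.91000e-02, -3.91602e+01,
        1.62000e-02,  1.02000e-02, -0.00000e+00]), 'position': array([0.1767, 0.5991, 0.2475]), 'ee_rot': array([-1.000e-04,  1.429e-01,  9.897e-01, -7.000e-04]), 'contact_force': array([-0.6129,  0.713 ,  0.0105]), 'ft_torque': array([0.0239, 0.0019, 0.0403]), 'grasp_force': np.float64(0.0), 'finger_gap': np.float64(0.0853)}
top [[538.57065019   0.         328.26121165]
 [  0.         538.57065019 228.97925525]
 [  0.           0.           1.        ]] [-0.06263355  0.          0.          0.          0.        ] [[-0.004  -0.9997  0.0227  0.0192]
 [-0.9967  0.0022 -0.0809  0.5472]
 [ 0.0808 -0.0229 -0.9965  0.9499]
 [ 0.      0.      0.      1.    ]]
side [[539.80478906   0.         316.31085176]
 [  0.         539.80478906 235.15298191]
 [  0.           0.           1.        ]] [0.03765651 0.         0.         0.         0.        ] [[ 0.7912 -0.6114  0.0143 -0.4274]
 [-0.2866 -0.3913 -0.8745  0.254 ]
 [ 0.5403  0.6878 -0.4848  0.805 ]
 [ 0.      0.      0.      1.    ]]
```

View pics/top1.png

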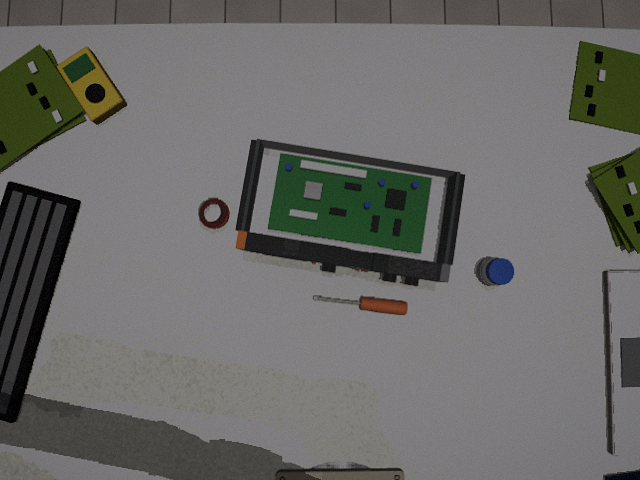

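View pics/side1.png

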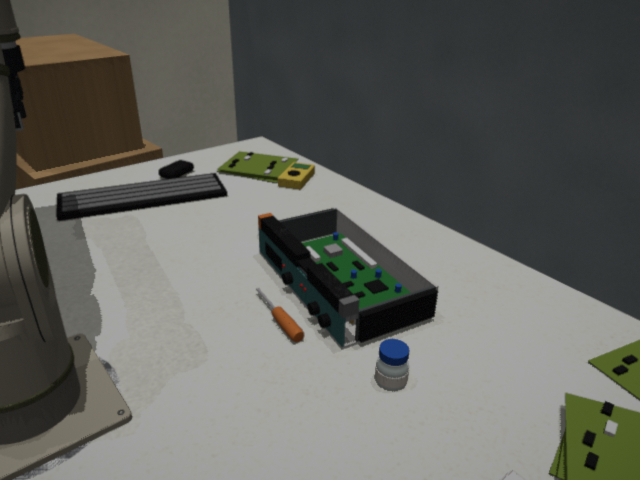

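The top view shows the rail running from its orange end at about (241,240) to its grey end at about (444,271). The reel is at (213,213), the jar at (496,270) and the screwdriver around (360,304). I'll enlarge the ends next.

Run:
```python
import cv2,numpy as np
t=cv2.imread("pics/top1.png")
a=cv2.resize(t[222:262,225:275],None,fx=8,fy=8,interpolation=cv2.INTER_CUBIC)
b=cv2.resize(t[252:292,415:465],None,fx=8,fy=8,interpolation=cv2.INTER_CUBIC)
c=np.clip(np.hstack([a,b])*1.6,0,255).astype(np.uint8)
d=np.clip(cv2.resize(t[225:290,230:460],None,fx=800/230,fy=800/230,interpolation=cv2.INTER_CUBIC)*2.0,0,255).astype(np.uint8)
cv2.imwrite("pics/ends.png",np.vstack([c,d]))
```

```text
(no output)
```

View pics/ends.png

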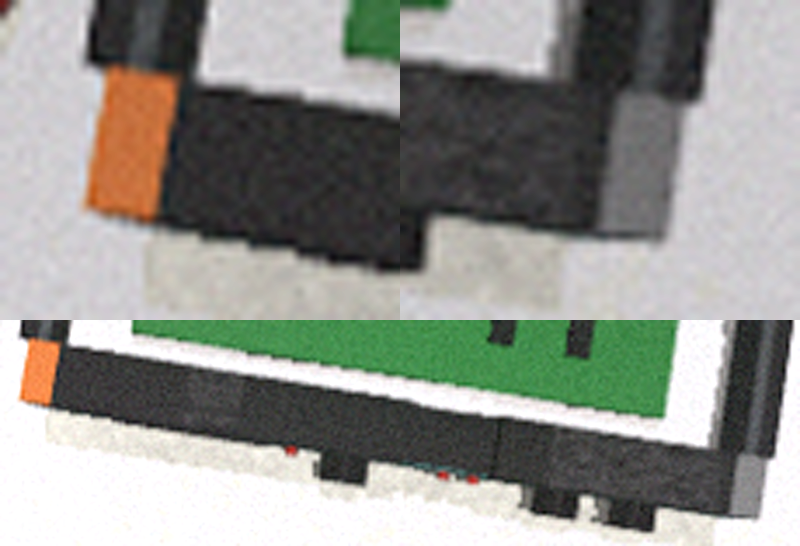

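The crop resolves the flush orange and grey end pieces. The orange corners are near (238,230), (247,231), (236,248) and (245,249), and the grey piece sits at u 440–450. I'll fit the pose at z = 95 mm.

```bash
cat > h.py <<'E'
import cv2,numpy as np
from station import r,eyes
from scipy.optimize import least_squares
from scipy.spatial.transform import Rotation as R
def proj(c,P):
    V=np.asarray(c["view"]); return cv2.projectPoints(np.asarray(P,float),cv2.Rodrigues(V[:3,:3])[0],V[:3,3],np.asarray(c["intrinsics"]),np.asarray(c["dist"]))[0][:,0]
def ch2w(p,P):
    P=np.asarray(P,float); c,s=np.cos(p[2]),np.sin(p[2])
    return np.c_[p[0]+c*P[:,0]-s*P[:,1],p[1]+s*P[:,0]+c*P[:,1],P[:,2]]
E
python3 - <<'E'
from h import *
t=eyes.read_camera("top")
o=np.array([[105,66],[180,72],[87,208],[158,217]])/8+[225,222]-.5
g=np.array([[217,90],[283,98],[198,235],[265,240]])/8+[415,252]-.5
px=np.vstack([o,g])
P=[[x,y,.095] for ys in((.18,.165),(-.165,-.18)) for x in(-.07,-.1) for y in ys]
f=lambda p:(proj(t,ch2w(p,P))-px).ravel()
s=least_squares(f,[.65,0,0]); p=s.x; print(p,np.degrees(p[2])); print(np.round(s.fun.reshape(-1,2),2))
np.save("pose.npy",p)
print(ch2w(p,[[-.085,.14,.095],[-.085,0,.095],[-.085,-.05,.095]]))
# check in the side view
c=eyes.read_camera("side"); im=c["color"].copy()
for q in proj(c,ch2w(p,P)): cv2.circle(im,tuple(int(v) for v in q.round()),1,(255,255,0),-1)
cv2.imwrite("pics/chk.png",cv2.resize(im[190:350,230:450],None,fx=3.6,fy=3.6,interpolation=cv2.INTER_CUBIC))
st=r.state(); q=st["ee_rot"]; M=R.from_quat([q[1],q[2],q[3],q[0]]).as_matrix(); print(M.round(3))
E
```

```text
[ 0.58042889 -0.01934662 -0.16436565] -9.41745786397475
[[ 0.23 -0.29]
 [-0.27  0.41]
 [-0.64 -0.27]
 [-0.61  0.06]
 [ 0.19 -0.11]
 [ 0.72  0.31]
 [-0.01 -0.46]
 [ 0.41  0.33]]
[[ 0.51948221  0.13267476  0.095     ]
 [ 0.49657449 -0.00543837  0.095     ]
 [ 0.48839317 -0.05476448  0.095     ]]
[[-0.959  0.283 -0.   ]
 [ 0.283  0.959 -0.001]
 [ 0.    -0.001 -1.   ]]
```

View pics/chk.png

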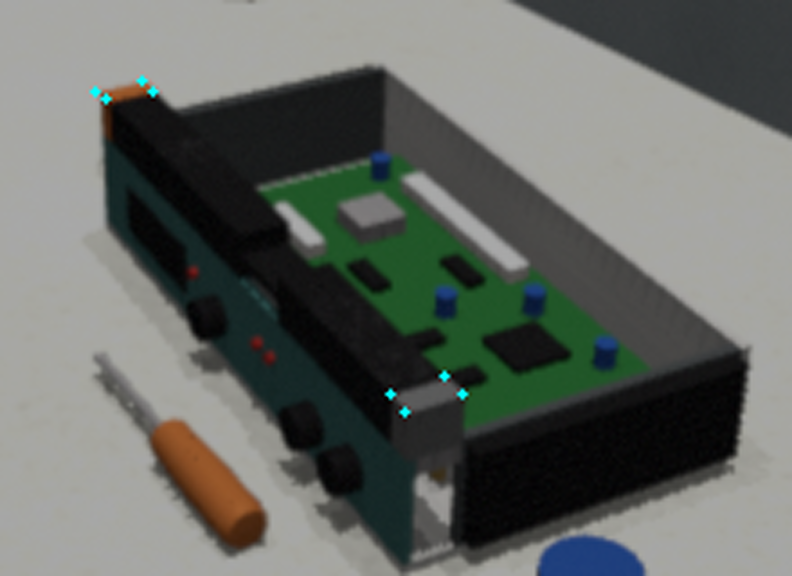

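In the side view the projected corners land within 2–3 px of the orange and grey ends, so the pose agrees to about 2–4 mm, and it suggests +x by about 2 mm. The dip in the rail near (265,265) may be the groove, but I'll find it by feel. I'm travelling at the current height with the fingers closed and tool y along the rail.

Request:
move_arm(
  moves=[
    [[-20,-20,0],-7,0],
    [[-32,-31,0],0,0],
    [[-32,-31,0],0,0],
    [[-32,-31,0],0,0],
    [[-32,-31,0],0,0],
  ],
  newtons=20,
)

```text
time_s: 0.7
position: [0.2971, 0.4297, 0.2482]
ee_rot: [-0.0, 0.082, 0.997, 0.0]
contact_force: [0.5, 0.0, 0.2]
finger_gap: 0.0123
grasp_force: 0.0
```

Request:
move_arm(
  moves=[
    [[-32,-31,0],0,0],
    [[-32,-31,0],0,0],
    [[-32,-31,0],0,0],
    [[-32,-31,0],0,0],
    [[-32,-31,0],0,0],
  ],
)

```text
time_s: 1.2
position: [0.4295, 0.2505, 0.2484]
ee_rot: [0.0, 0.082, 0.997, 0.0]
contact_force: [0.5, 0.1, 1.4]
finger_gap: 0.0003
grasp_force: 0.0
```

Request:
move_arm(
  moves=[
    [[-32,-30,0],0,0],
    [[-32,-30,0],0,0],
    [[-32,-30,0],0,0],
    [[0,0,0],0,0],
    [[0,0,0],0,0],
  ],
)

```text
time_s: 1.7
position: [0.5089, 0.1468, 0.2481]
ee_rot: [-0.0, 0.083, 0.997, -0.0]
contact_force: [-1.0, 0.6, 0.0]
finger_gap: 0.0005
grasp_force: 0.0
```

Run:
```python
from h import *
p=np.load("pose.npy"); s=r.state(); P=np.array(s["position"]); print(s["time_s"],P.round(4),np.round(s["contact_force"],2))
d=P[:2]-p[:2]; c,sn=np.cos(p[2]),np.sin(p[2]); print("chassis",c*d[0]+sn*d[1],-sn*d[0]+c*d[1])
q=s["ee_rot"]; M=R.from_quat([q[1],q[2],q[3],q[0]]).as_matrix(); print(M.round(4), np.degrees(np.arctan2(M[0,1],M[1,1])))
w=eyes.read_camera("wrist"); cv2.imwrite("pics/w1.png",w["color"]); print(w["intrinsics"],w["view"].round(3))
P8=[[x,y,.095] for y in(.18,.165) for x in(-.07,-.1)]
print(proj(w,ch2w(p,P8)).round(1))
```

```text
1.7 [0.5089 0.1468 0.2481] [-1.01  0.55  0.02]
chassis -0.09773505536146218 0.1522452346036651
[[-9.861e-01  1.661e-01 -4.000e-04]
 [ 1.661e-01  9.861e-01 -1.000e-04]
 [ 4.000e-04 -2.000e-04 -1.000e+00]] 9.561943697301446
[[361.22884606   0.         313.66745677]
 [  0.         361.22884606 236.39703536]
 [  0.           0.           1.        ]] [[ 0.166  0.986  0.001 -0.229]
 [ 0.949 -0.16   0.27  -0.495]
 [ 0.267 -0.044 -0.963  0.249]
 [ 0.     0.     0.     1.   ]]
[[347.8 257.5]
 [348.7 221.7]
 [329.5 257.6]
 [329.8 221.8]]
```

View pics/w1.png

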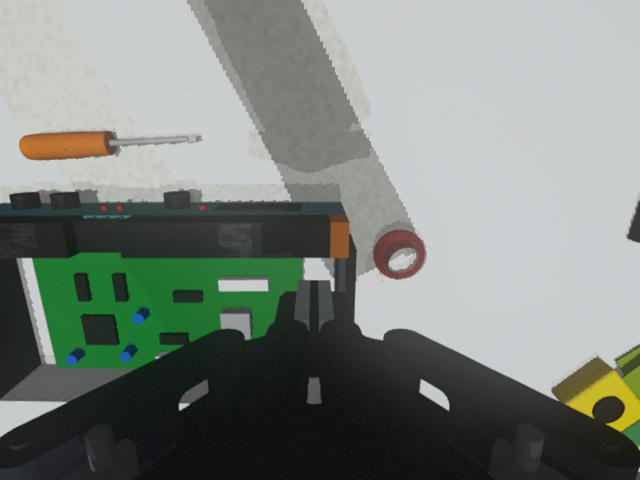

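In the wrist view the orange piece spans columns 330–349 with its back edge at row 258, which matches the prediction, so the pose is confirmed. The reel at (399,255) is clear. Now I'll go over the rail and down.

Request:
move_arm(
  moves=[
    [[-13,-22,0],0,0],
    [[0,0,35],0,0],
    [[0,0,40],0,0],
    [[0,0,35],0,0],
    [[0,0,10],0,0],
  ],
)

```text
time_s: 2.25
position: [0.5152, 0.1248, 0.1249]
ee_rot: [-0.003, 0.081, 0.997, -0.001]
contact_force: [-1.5, -0.6, -0.2]
finger_gap: -0.0
grasp_force: 0.0
```

Request:
move_arm(
  moves=[
    [[0,0,5],0,0],
    [[0,0,3],0,0],
    [[0,0,2],0,0],
    [[0,0,0],0,0],
    [[0,0,0],0,0],
  ],
)

```text
time_s: 2.75
position: [0.5183, 0.1241, 0.1191]
ee_rot: [0.001, 0.082, 0.997, 0.0]
contact_force: [0.2, -0.7, 0.1]
finger_gap: -0.0003
grasp_force: 0.0
```

Request:
move_arm(
  moves=[
    [[0,0,2],0,0],
    [[0,0,1],0,0],
    [[0,0,1],0,0],
    [[0,0,0],0,0],
    [[0,0,0],0,0],
  ],
)

```text
time_s: 3.25
position: [0.5179, 0.1239, 0.1143]
ee_rot: [-0.0, 0.082, 0.997, 0.0]
contact_force: [-1.3, -0.0, 0.6]
finger_gap: -0.0
grasp_force: 0.0
```

Request:
move_arm(
  moves=[
    [[0,0,1],0,0],
    [[0,0,1],0,0],
    [[0,0,1],0,0],
    [[0,0,0],0,0],
    [[0,0,0],0,0],
  ],
)

```text
time_s: 3.75
position: [0.5179, 0.1239, 0.1121]
ee_rot: [-0.0, 0.082, 0.997, 0.0]
contact_force: [-5.1, -0.8, 10.9]
finger_gap: -0.0001
grasp_force: 5.3
```

Contact at TCP z of about 0.112, which is a rail top of 95 mm as expected. I'll ease off a little and slide toward −y.

Request:
move_arm(
  moves=[
    [[0,-2,-0.4],0,0],
    [[0,-4,0],0,0],
    [[0,-4,0],0,0],
    [[0,-4,0],0,0],
    [[0,-4,0],0,0],
  ],
)

```text
time_s: 4.25
position: [0.5154, 0.1064, 0.1122]
ee_rot: [0.001, 0.082, 0.997, 0.001]
contact_force: [0.7, 3.9, 4.5]
finger_gap: -0.0
grasp_force: 2.7
```

Request:
move_arm(
  moves=[
    [[0,-5,0],0,0],
    [[0,-5,0],0,0],
    [[0,-5,0],0,0],
    [[0,-5,0],0,0],
    [[0,-5,0],0,0],
  ],
)

```text
time_s: 4.75
position: [0.5113, 0.0817, 0.1122]
ee_rot: [0.001, 0.082, 0.997, 0.001]
contact_force: [1.1, 4.1, 6.0]
finger_gap: 0.0001
grasp_force: 2.8
```

Request:
move_arm(
  moves=[
    [[0,-5,0],0,0],
    [[0,-5,0],0,0],
    [[0,-5,0],0,0],
    [[0,-5,0],0,0],
    [[0,-5,0],0,0],
  ],
)

```text
time_s: 5.25
position: [0.5071, 0.057, 0.1122]
ee_rot: [0.001, 0.082, 0.997, 0.001]
contact_force: [1.0, 4.4, 4.6]
finger_gap: 0.0
grasp_force: 2.8
```

Request:
move_arm(
  moves=[
    [[0,-3,0],0,0],
    [[0,-3,0],0,0],
    [[0,-3,0],0,0],
    [[0,-2,0],0,0],
    [[0,-2,0],0,0],
  ],
)

```text
time_s: 5.75
position: [0.505, 0.0443, 0.1121]
ee_rot: [0.001, 0.082, 0.997, 0.001]
contact_force: [1.2, 4.4, 5.1]
finger_gap: 0.0002
grasp_force: 2.8
```

Run:
```python
from h import *
p=np.load("pose.npy"); c=eyes.read_camera("side")
for y in(.05,.03,.01,-.01,-.03,-.05,-.07): print(y,((proj(c,ch2w(p,[[-.1,y,.095],[-.07,y,.095]]))-[230,190])*3.6).round().tolist())
```

```text
0.05 [[188.0, 185.0], [237.0, 173.0]]
0.03 [[204.0, 202.0], [254.0, 189.0]]
0.01 [[220.0, 219.0], [271.0, 206.0]]
-0.01 [[237.0, 236.0], [288.0, 223.0]]
-0.03 [[254.0, 254.0], [306.0, 241.0]]
-0.05 [[272.0, 273.0], [325.0, 259.0]]
-0.07 [[291.0, 292.0], [344.0, 277.0]]
```

By eye the groove lies at roughly y −12 to −56 mm. I'll keep feeling along the rail, more slowly from here.

Request:
move_arm(
  moves=[
    [[0,-4,0],0,0],
    [[0,-4,0],0,0],
    [[0,-4,0],0,0],
    [[0,-4,0],0,0],
    [[0,-4,0],0,0],
  ],
)

```text
time_s: 6.3
position: [0.5017, 0.0245, 0.1121]
ee_rot: [0.001, 0.082, 0.997, 0.001]
contact_force: [1.1, 4.6, 5.5]
finger_gap: 0.0003
grasp_force: 2.9
```

Request:
move_arm(
  moves=[
    [[0,-4,0],0,0],
    [[0,-4,0],0,0],
    [[0,-4,0],0,0],
    [[0,-4,0],0,0],
    [[0,-4,0],0,0],
  ],
)

```text
time_s: 6.8
position: [0.4984, 0.0048, 0.1121]
ee_rot: [0.001, 0.082, 0.997, 0.001]
contact_force: [1.5, 4.1, 5.8]
finger_gap: 0.0003
grasp_force: 3.0
```

Request:
move_arm(
  moves=[
    [[0,-3,0],0,0],
    [[0,-3,0],0,0],
    [[0,-3,0],0,0],
    [[0,-3,0],0,0],
    [[0,-2,0],0,0],
  ],
)

```text
time_s: 7.3
position: [0.4961, -0.009, 0.1121]
ee_rot: [0.0, 0.082, 0.997, 0.001]
contact_force: [1.4, 4.2, 6.6]
finger_gap: 0.0
grasp_force: 3.0
```

Request:
move_arm(
  moves=[
    [[0,-2,0],0,0],
    [[0,-2,0],0,0],
    [[0,-2,0],0,0],
    [[0,-2,0],0,0],
    [[0,-2,0],0,0],
  ],
)

```text
time_s: 7.8
position: [0.4938, -0.0196, 0.1116]
ee_rot: [-0.0, 0.082, 0.997, -0.0]
contact_force: [-0.5, -0.6, 0.0]
finger_gap: 0.0002
grasp_force: 0.0
```

Request:
move_arm(
  moves=[
    [[0,-2,0],0,0],
    [[0,-2,0],0,0],
    [[0,-2,0],0,0],
    [[0,-2,0],0,0],
    [[0,0,0],0,0],
  ],
)

```text
time_s: 8.3
position: [0.4927, -0.0274, 0.1116]
ee_rot: [-0.0, 0.082, 0.997, -0.0]
contact_force: [-0.0, 0.7, -0.1]
finger_gap: 0.0002
grasp_force: 0.0
```

The force vanished and the tip dropped, so it is in the groove. I'll sink a little and check for free play.

Request:
move_arm(
  moves=[
    [[0,0,1.5],0,0],
    [[0,0,1.5],0,0],
    [[0,0,1],0,0],
    [[0,0,1],0,0],
    [[0,0,0],0,0],
  ],
)

```text
time_s: 8.8
position: [0.4927, -0.027, 0.1065]
ee_rot: [-0.0, 0.082, 0.997, 0.0]
contact_force: [0.1, -0.4, -0.3]
finger_gap: 0.0003
grasp_force: 0.0
```

Request:
move_arm(
  moves=[
    [[0,-1,0],0,0],
    [[0,-1,0],0,0],
    [[0,-1,0],0,0],
    [[0,0,0],0,0],
  ],
)

```text
time_s: 9.2
position: [0.4923, -0.0302, 0.1067]
ee_rot: [0.0, 0.082, 0.997, 0.0]
contact_force: [-0.6, 0.8, 0.0]
finger_gap: -0.0001
grasp_force: 0.0
```

Request:
move_arm(
  moves=[
    [[0,0,2],0,0],
    [[0,0,2],0,0],
    [[0,0,1.5],0,0],
    [[0,0,1],0,0],
    [[0,0,0.5],0,0],
  ],
)

```text
time_s: 9.7
position: [0.4922, -0.03, 0.0998]
ee_rot: [-0.0, 0.082, 0.997, 0.0]
contact_force: [-2.2, -0.4, 6.4]
finger_gap: -0.0005
grasp_force: 3.1
```

Request:
move_arm(
  moves=[
    [[0,0,1],0,0],
    [[0,0,1],0,0],
    [[0,0,1],0,0],
    [[0,0,1],0,0],
    [[0,0,1],0,0],
  ],
)

```text
time_s: 10.2
position: [0.4922, -0.03, 0.095]
ee_rot: [-0.0, 0.082, 0.997, 0.0]
contact_force: [-3.3, -0.0, 6.6]
finger_gap: 0.0002
grasp_force: 3.2
```

Request:
move_arm(
  moves=[
    [[0,0,1],0,0],
    [[0,0,1],0,0],
    [[0,0,0.8],0,0],
    [[0,0,0.5],0,0],
    [[0,0,0],0,0],
  ],
)

```text
time_s: 10.7
position: [0.4923, -0.03, 0.092]
ee_rot: [-0.0, 0.082, 0.997, 0.0]
contact_force: [-4.8, 0.9, 11.9]
finger_gap: 0.0
grasp_force: 5.6
```

Request:
move_arm(
  moves=[
    [[0,0,0.5],0,0],
    [[0,0,0],0,0],
    [[0,0,0],0,0],
  ],
)

```text
time_s: 11.0
position: [0.4923, -0.03, 0.0919]
ee_rot: [-0.0, 0.082, 0.997, 0.0]
contact_force: [-7.9, 0.8, 17.9]
finger_gap: 0.0001
grasp_force: 8.6
```

The pad is on its end stop: the force rises with no further travel, and it has moved 8 mm. Now I'll withdraw straight up.

Request:
move_arm(
  moves=[
    [[0,0,-3],0,0],
    [[0,0,-10],0,0],
    [[0,0,-25],0,0],
    [[0,0,-35],0,0],
    [[0,0,-35],0,0],
  ],
)

```text
time_s: 11.5
position: [0.492, -0.0302, 0.2004]
ee_rot: [-0.0, 0.082, 0.997, -0.0]
contact_force: [0.5, 1.2, 0.1]
finger_gap: 0.0001
grasp_force: 0.0
```

Request:
move_arm(
  moves=[
    [[30,0,-30],0,0],
    [[20,0,0],0,0],
    [[0,0,0],0,0],
    [[0,0,0],0,0],
    [[0,0,0],0,0],
  ],
)

```text
time_s: 12.0
position: [0.4434, -0.0219, 0.2288]
ee_rot: [-0.0, 0.082, 0.997, -0.0]
contact_force: [-0.1, -0.7, -0.6]
finger_gap: 0.0001
grasp_force: 0.0
```

Run:
```python
from h import *
p=np.load("pose.npy"); c=eyes.read_camera("side"); im=c["color"].copy()
for z,col in((.0256,(255,255,0)),(.0376,(0,0,255))):
    for q in proj(c,ch2w(p,[[.015+a*.07,b*.14,z] for a in(-1,1) for b in(-1,1)])): cv2.circle(im,tuple(int(v) for v in q.round()),1,col,-1)
cv2.imwrite("pics/end.png",cv2.resize(im[190:350,230:450],None,fx=3.6,fy=3.6,interpolation=cv2.INTER_CUBIC))
s=r.state(); print(s["time_s"],s["position"],s["contact_force"])
```

```text
12.05 [ 0.44334341 -0.02199542  0.22858421] [-0.03616732  0.1958322   0.19018129]
```

View pics/end.png

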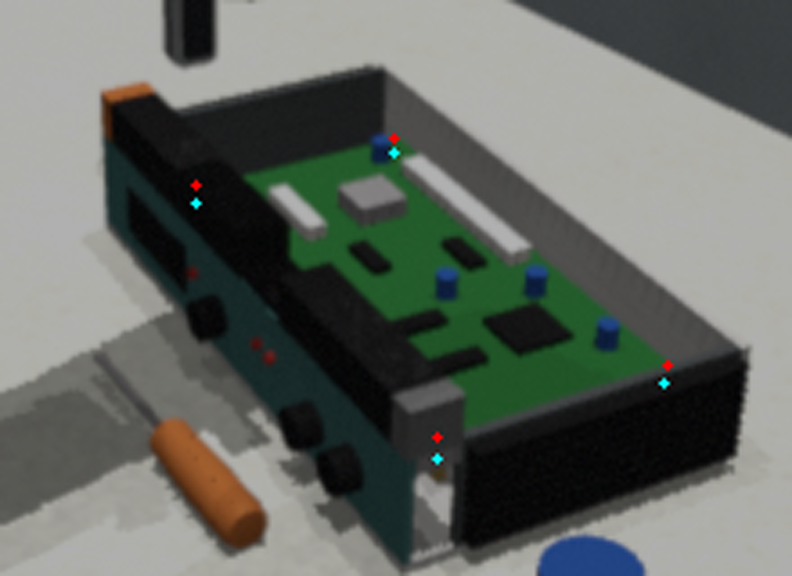

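The board has risen: its parts sit about 18 px higher in the crop (a capacitor went from row 353 to 333), which matches 12 mm of lift. The hand is clear and the screwdriver and jar look undisturbed.

```bash
python3 -c "
from station import r; print(r.close_job())"
```

```text
the job is handed in; nothing more can be done
None
```

I found the groove by feeling along the rail from the orange end and pressed the release pad down 8 mm to its stop. The side camera shows the green board up by about 12 mm; the hand is clear, and the job was handed in at about 12 s.

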